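# Turn the reversed wear pad in the setting rack

### The arm

A 6-joint arm with a two-finger parallel gripper is mounted at the origin on the work surface. World frame = base frame: x ahead of the robot, y to its left, z up, the work surface at z = 0. Lengths are in m, angles in rad, forces in N, time in s.
With the tool pointing down it reaches from about 0.4 to 0.825 m from the base axis. Payload 7 kg.
Tool frame: the origin (TCP) lies between the finger pads; the fingertips stand 22 mm ahead of it and the grasp point (between the pads) lies 3 mm ahead of it; z points along the fingers, y is the direction in which the jaws open and shut (so a half turn about z gives the same grasp; the last joint's range is limited). The gripper opens to 88 mm and grips with 3 to 60 N. Pads are 19 mm wide; open, the fingers measure 130 mm over their backs; the gripper's body (78 mm by 193 mm) begins 47 mm behind the grasp point.
Start: joints at [1.506, 0.359, 0.012, 0, -1.224, -0.288], TCP at [0.233, 0.633, 0.249] pointing down, gripper open.
Joint ranges: [-3.07, 3.07], [-1.43, 2.12], [-1.02, 1.25], [-3.03, 1.67], [-3.05, -0], [-3.03, 3.03]. Speed limits (rad/s): [2.39, 2.39, 3.01, 3.14, 3.14, 3.14].

### API

Orientations are given as [roll, pitch, yaw] about the fixed x, y, z axes, in that order (R = Rz(yaw) Ry(pitch) Rx(roll)).
In Python, from station import * gives the robot as it stands. The module is installed in compiled form; this text tells all that it offers.
- The arm moves only by the tool move_arm, never from a script. Its argument "rows" is a list of rows, each an object with "delta_rot": the turn, a rotation vector about the world's x, y, z in degrees, a list of three; "delta_pos": the shift along the world's x, y, z in cm, a list of three; "hand": the finger opening in cm, from 0 to 8.76. A call has exactly 10 rows; each row shifts and turns the commanded pose from where the row before left it; what a row does not reach is not made up. A row lasts 1/10 s, in which the tool goes at most 50 mm and 8.59 degrees, less where a joint would pass 70% of its speed; a pose out of reach is approached as far as the arm can. A call is refused whole if a number of a shift passes 5 or a number of a turn 8.59, either way. A call with a gripper value outside its range is refused whole. The fingers move at their own pace and stop on an object; "force" is the grip in N (left out, the last holds). Time passes only in rows, so rows that do not move let the fingers close, or fill a call up. It gives the time, the measured TCP pose, the force and the opening at its end, in the units of the state.
- get_state(): the state, without advancing time (a new reading comes with each control period).
- grab_frame(name): name is "side" or "top"; returns the picture (384x512x3 uint8, blue, green, red); there is no depth.
- camera_info(name): a dict with "camera_matrix" (3x3 intrinsics, pixels), "world_from_camera" (4x4, takes a point from camera to world coordinates). Camera axes: x right, y down, z forward; pixel columns grow to the right and rows downward; lengths in m; the calibration is good to about 2 mm. A picture is of the moment at which its call begins. camera_info takes no time and is no camera call.
- job_done(): hands the job in, once; it reports no verdict.
The state is a dict: "t": time; "q": joint angles; "qd": joint speeds; "joint_efforts": joint torques, N m; "eef_pos": TCP position; "ee_rot": TCP orientation; "force": force on the tool from outside, world axes, zero at the start; "moment": the same for the moment, N m; "width": finger opening in m.
Only numpy, scipy, OpenCV 4.12 (cv2) and the standard library are available. Lean on these libraries where they do the work, as an engineer would, in place of code of your own. Each camera call takes 0.05 s, during which the arm holds its last target.

### The job

One of the three amber wear pads in the aluminium rack was put in the wrong way round, so it stands proud of its slot: lift it right out, turn it end for end, and put it back upright and fully home in the same slot, with its dark end towards the blue keeper bar like its two neighbours. Then slide the keeper bar fully shut over the ends of the pads. Leave the other two pads in their slots, and do not knock over or push away the small parts standing on the rack or lying on the bench around it.

Things in the scene. Friction and masses are not known exactly. Their poses are not given: they have to be found in the camera images.
- rack: Fixed aluminium rack, 215 long (own x, from -80 to +135 mm) x 210 wide (own y) x 40 high; origin on the bench under the centre of the middle slot; own +x points towards the keeper bar. Three equal slots run along own x, centred at own x = 0 and own y = -72, 0 and +72 mm.
- slot_floor (a point): centre of the middle slot's floor (the other slots are alike), 12 mm above the bench; axes as the rack. A slot is 136 long x 22 wide x 28 deep, open at the top, with 4 mm 45-degree lead-ins at the mouth. A pad that is home has its centre 48 mm and its top 84 mm above the bench.
- slot_pin (a point): foot of one of the two key pins on the middle slot's floor, at rack x = +42 mm; the other is at rack x = -20 mm; the other slots are alike. Pins are 8 long in x, 12 high, right across the slot. They enter the notches of a pad whose dark end points to rack +x; a pad the other way round rides on them, 12 mm higher.
- keeper (a joint): sliding blue keeper bar at the rack's +x end, m: 0 = fully shut (at its stop, over the pads' end ears), 0.035 = fully open, towards rack +x. Starts open, slides with about 1.5 N, stays where left. Bar 200 (y) x 20 (x), 1 to 11 mm above the rack's deck; shut, its inner edge is at rack x = +55 mm. It passes over ears of pads that are home, not of a proud one.
- keeper_grip (a point): centre of the keeper's black upright grip, 20 (rack x) x 16 (rack y) x 32 high; the point is at rack y = 0, 66 mm above the bench, at rack x = 95 mm + joint value. Its axes are the rack's.
- pad_r_mid (a point): centre of the pad that is the wrong way round (in any slot, upright, dark end to rack -x, 12 mm proud), half-way along, across and up it, 36 mm above its underside. A pad is amber plastic, 130 long (own x) x 18 thick (own y) x 72 high (own z, up); own +x points to its dark brown end.
- pad_r_dark (a point): point on the same pad as pad_r_mid, in its dark end ear: 57.5 mm from the pad's centre along its own +x, 24 mm above its underside, in the ear's top face. An ear is 15 mm long and 24 mm high, one at each end; above the ears the pad is 100 mm long, centred
- pad_b_mid (a point): centre of a neighbour that is home and the right way round, half-way along, across and up it, 36 mm above its underside. A pad is amber plastic, 130 long (own x) x 18 thick (own y) x 72 high (own z, up); own +x points to its dark brown end.
- pad_b_dark (a point): point in the dark ear of the neighbour pad_b, 57.5 mm along its own +x, 24 mm above its underside
- pad_c_mid (a point): centre of the other neighbour that is home and the right way round, half-way along, across and up it, 36 mm above its underside. A pad is amber plastic, 130 long (own x) x 18 thick (own y) x 72 high (own z, up); own +x points to its dark brown end.
- pad_c_dark (a point): point in the dark ear of the neighbour pad_c, 57.5 mm along its own +x, 24 mm above its underside
- pad_r: the reversed pad; origin at the centre of its underside, 36 mm below pad_r_mid. Two notches cross the underside, 16 wide x 14 deep, centred at own x = +42 and -20 mm. Weighs 0.13 to 0.27 kg; can stand upright by itself on a flat surface. Neighbours are alike
- bushing_a: loose steel bushing, 18 diameter x 40 high, standing on the rack's deck midway between two slots (rack y about +36 mm), either about half-way along (rack x about 0) or near one end (rack x about +36 or -36); origin at the centre of its underside, 40 mm above the bench. Tips easily.
- bushing_b: a second bushing like bushing_a, between the other two slots (rack y about -36 mm), at about the same rack x as bushing_a; origin at the centre of its underside
- nut_a: loose brass nut, 16 diameter x 7 high, on the rack's deck in the same gap as bushing_a; origin at the centre of its underside
- nut_b: a second brass nut like nut_a, in the same gap
- jar: loose white jar, 56 diameter x 85 high, on the bench beside the rack's +y side; origin at the centre of its underside
- cutter: loose red knife, 150 long (own x) x 24 x 16 high, lying on the bench beside the rack's +y side; origin under its middle
- cap_screw: loose cap screw, 66 long (own x), 18 diameter head, lying on the bench beside the rack's -y side; origin under its middle
- hex_key: loose hex key, 150 long (own y), 8 thick, lying beyond the rack's +x side; origin under its middle
- cover_plate: loose grey cover plate, 150 long (own x) x 60 x 12 high, lying on the bench beside the rack's -y side; origin under its centre. The bench in front of the rack's -x side is kept clear.

How it is judged:
By the outcome, as a careful person would: the job done as asked, in the order asked, and still so for the second after the job is handed in, with the robot touching nothing.
It also fails if it takes over 48 s, if anything falls off the work surface, if the arm or the gripper's body presses on something with over 40 N, if the wrist force passes 120 N, or if a joint passes its speed limit or range.

## Working session

There is one attempt and no reset: what is moved stays moved. The work goes in short steps, Python scripts to look and compute and a tool call to move; the robot and the scene stay as the last step left them, time stands still between calls to the robot, and variables do not carry over. Pictures are saved under pics/ and viewed, and the job is handed in when it is done.

Besides the shell and the picture viewer there is one more tool, called after ">>>" as name(argument=value, ...) on one line, values as JSON. move_arm: Moves the arm, as the interface text tells. Its arguments: {"type":"object","properties":{"rows":{"type":"array"},"force":{"type":"number"}},"required":["rows"]}

```bash
mkdir -p pics
python3 - <<'E'
from station import *
import cv2
for n in ("side","top"):
    cv2.imwrite(f"pics/{n}0.png",cv2.resize(grab_frame(n),None,fx=1.5,fy=1.5,interpolation=cv2.INTER_CUBIC))
    c=camera_info(n);print(c["camera_matrix"],c["world_from_camera"])
print(get_state())
E
```

```text
[[393.57010826   0.         261.14985213]
 [  0.         393.57010826 183.72682014]
 [  0.           0.           1.        ]] [[-9.36506393e-01 -2.23768360e-01  2.69969436e-01  3.36643947e-01]
 [-3.50650042e-01  5.96384660e-01 -7.22059475e-01  6.99275937e-01]
 [ 5.68434575e-04 -7.70878109e-01 -6.36982431e-01  6.51350139e-01]
 [ 0.00000000e+00  0.00000000e+00  0.00000000e+00  1.00000000e+00]]
[[463.42069181   0.         256.18814613]
 [  0.         463.42069181 192.72582526]
 [  0.           0.           1.        ]] [[ 0.01494924 -0.9963488   0.08405704  0.51053107]
 [-0.99984603 -0.01412311  0.01041431  0.06854334]
 [-0.00918914 -0.08419978 -0.99640652  1.0126746 ]
 [ 0.          0.          0.          1.        ]]
{'t': 0.1, 'q': array([ 1.50610682e+00,  3.59309052e-01,  1.11824312e-02, -3.15716592e-04,
       -1.22410108e+00, -2.88066138e-01]), 'qd': array([ 0.00203143, -0.00241728,  0.00139174,  0.00132109, -0.00042847,
        0.0001268 ]), 'joint_efforts': array([-1.09176755e-03, -5.84167671e+01,  2.93749416e+01,  7.01537266e+00,
        1.00962451e-02, -4.99862654e-05]), 'eef_pos': array([0.23310525, 0.63305422, 0.24773298]), 'ee_rot': array([ 3.14013593e+00, -1.22106758e-04, -3.52863050e-01]), 'force': array([0.14473659, 0.47575319, 0.42969076]), 'moment': array([-0.03715305,  0.00635813,  0.01964582]), 'width': 0.08747677083748677}
```

View pics/side0.png

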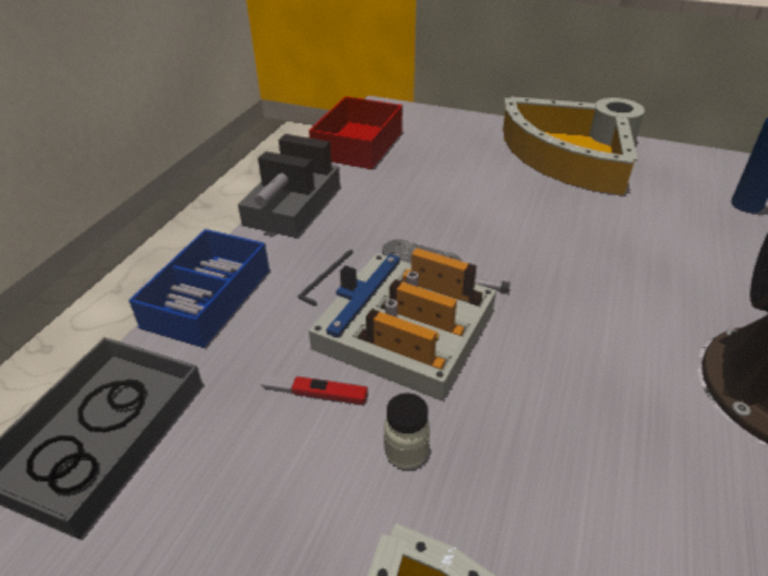

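View pics/top0.png

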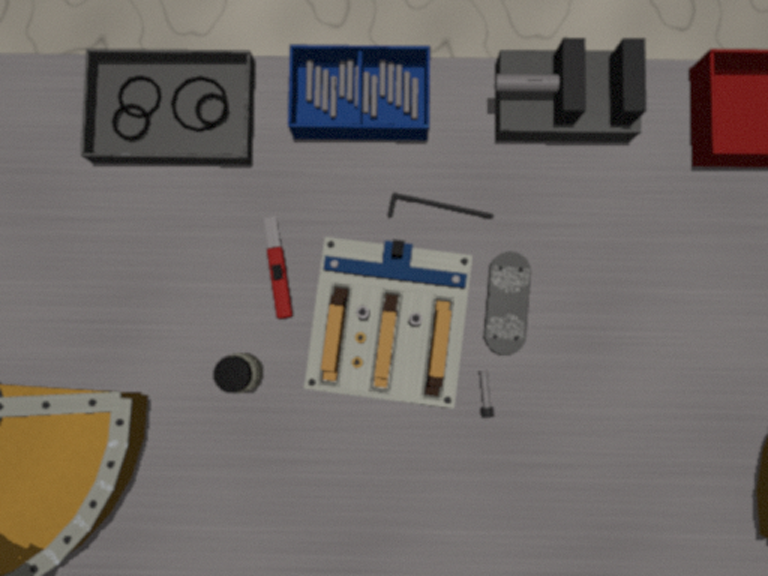

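The reversed pad is in the rack's y=-72 slot: in the top view its dark end is at about (433,385), the side away from the keeper. I'll look closer for the rack fit.

Run:
```python
from station import *
import cv2
t=grab_frame("top");s=grab_frame("side")
cv2.imwrite("pics/t_raw.png",t);cv2.imwrite("pics/s_raw.png",s)
cv2.imwrite("pics/t1.png",cv2.resize(t[150:280,195:345],None,fx=4.6,fy=4.6,interpolation=cv2.INTER_CUBIC))
cv2.imwrite("pics/s1.png",cv2.resize(s[150:270,195:345],None,fx=5,fy=5,interpolation=cv2.INTER_CUBIC))
```

```text
(no output)
```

View pics/t1.png

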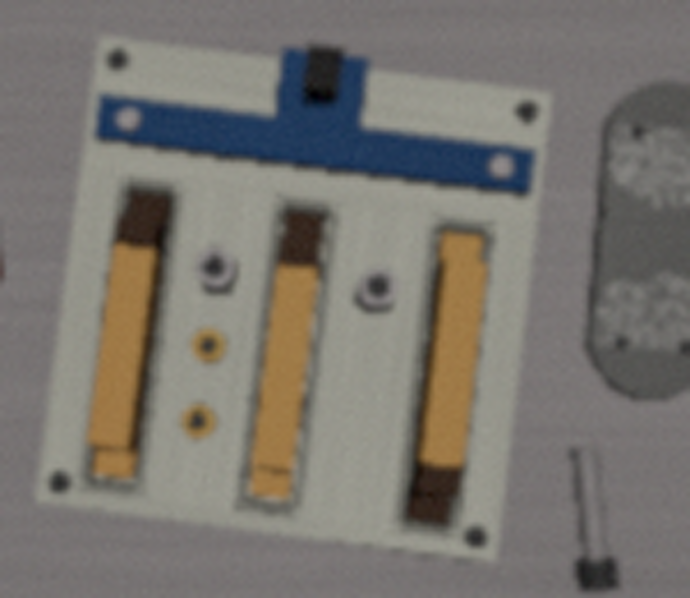

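View pics/s1.png

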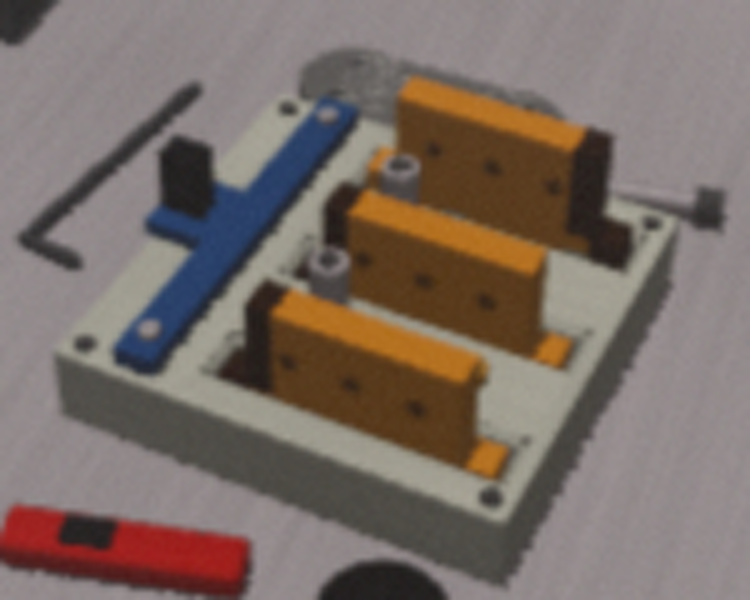

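```bash
cat > h.py <<'E'
import numpy as np
from station import camera_info
CI={n:camera_info(n) for n in("top","side")}
CR={"top":(195,150,4.6),"side":(195,150,5.0)}
def px(n,U,V):
    a,b,s=CR[n];return np.array([(U+.5)/s-.5+a,(V+.5)/s-.5+b])
def proj(n,P):
    P=np.atleast_2d(P);T=np.linalg.inv(CI[n]["world_from_camera"]);p=P@T[:3,:3].T+T[:3,3]
    q=p@CI[n]["camera_matrix"].T;return q[:,:2]/q[:,2:]
def ray(n,uv,z):
    T=CI[n]["world_from_camera"];d=T[:3,:3]@np.linalg.inv(CI[n]["camera_matrix"])@np.array([*uv,1.]);o=T[:3,3]
    return o+d*(z-o[2])/d[2]
def r2w(p,P):
    P=np.atleast_2d(P);x,y,a=p[:3];c,s=np.cos(a),np.sin(a)
    return np.c_[x+c*P[:,0]-s*P[:,1],y+s*P[:,0]+c*P[:,1],P[:,2]]
E
python3 - <<'E'
from h import *
from scipy.optimize import least_squares
R=np.array([[.135,.105,.04],[.135,-.105,.04],[-.08,-.105,.04],[-.08,.105,.04]])
obs={"top":[(102,36),(552,93),(495,560),(38,500)],"side":[(57,355),(283,95),(680,228),(515,520)]}
O={n:np.array([px(n,*u) for u in obs[n]]) for n in obs}
def f(p,ns): return np.concatenate([(proj(n,r2w(p,R))-O[n]).ravel() for n in ns])
for ns in(["top"],["side"],["top","side"]):
    r=least_squares(f,[.5,0,-.1],args=(ns,));print(ns,r.x,np.round(r.fun,1))
p=r.x
def inv(p,w):
    a=p[2];d=w[:2]-p[:2];return np.array([np.cos(a)*d[0]+np.sin(a)*d[1],-np.sin(a)*d[0]+np.cos(a)*d[1]])*1e3
# top-view features
for nm,u,z in [("bushA top",(212,266),.08),("bushB top",(378,287),.08),("nutA",(208,345),.047),("nutB",(198,421),.047),
 ("padR topface keeper end L",(442,232),.096),("R",(487,235),.096),("padR dark-end top L",(420,463),.096),("R",(463,467),.096),
 ("padB kend",(140,242),.084),("grip top",(323,73),.082)]:
    print(nm,np.round(inv(p,ray("top",px("top",*u),z)),1))
E
```

```text
['top'] [ 0.52109549  0.07513429 -0.11427365] [-0.3 -0.3  0.3 -0.2  0.4  0.3 -0.4  0.1]
['side'] [ 0.51845567  0.07738486 -0.10785456] [ 0.2 -0.  -0.2 -0.   0.7 -1.8 -0.6  1.3]
['top', 'side'] [ 0.52001404  0.0757006  -0.1115747 ] [-0.7  0.3 -0.1  0.2  0.2  0.7 -0.6  0.8 -0.1 -0.9 -0.3 -0.6  0.3 -2.3
 -1.3  0.5]
bushA top [35.1 37.5]
bushB top [ 35.1 -35.7]
nutA [ 0.9 36.3]
nutB [-33.5  36.4]
padR topface keeper end L [ 61.3 -59.7]
R [ 62.4 -79.1]
padR dark-end top L [-38.  -62.2]
R [-37.3 -80.6]
padB kend [41.3 69.9]
grip top [ 1.254e+02 -1.000e-01]
```

```bash
cat > ov.py <<'E'
import cv2,sys
from h import *
def pad(cx,cy,z0):
    y=.009;o=[]
    for yy in(-y,y):
        o.append([(cx+a,cy+yy,z0+b) for a,b in[(-.065,0),(.065,0),(.065,.024),(.05,.024),(.05,.072),(-.05,.072),(-.05,.024),(-.065,.024)]])
    return o
def draw(n,img,p,polys,out,roi,s=6):
    x0,y0,x1,y1=roi
    im=cv2.resize(img[y0:y1,x0:x1],None,fx=s,fy=s,interpolation=cv2.INTER_CUBIC)
    for P in polys:
        q=proj(n,r2w(p,np.array(P)));q=((q+.5-[x0,y0])*s-.5)
        cv2.polylines(im,[np.round(q*8).astype(np.int32)],True,(0,255,0),1,cv2.LINE_AA,3)
    cv2.imwrite(out,im)
RK=[[(.135,.105,.04),(.135,-.105,.04),(-.08,-.105,.04),(-.08,.105,.04)]]+[[(.068,y+.011,.04),(.068,y-.011,.04),(-.068,y-.011,.04),(-.068,y+.011,.04)] for y in(-.072,0,.072)]
E
python3 - <<'E'
from ov import *
t=cv2.imread("pics/t_raw.png");s=cv2.imread("pics/s_raw.png")
P=RK+pad(0,-.072,.024)+pad(0,0,.012)+pad(0,.072,.012)
p=[.5208,.0756,-.1125]
draw("top",t,p,P,"pics/ovt.png",(200,155,320,255)); draw("side",s,p,P,"pics/ovs.png",(205,155,335,255))
E
```

```text
(no output)
```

View pics/ovt.png

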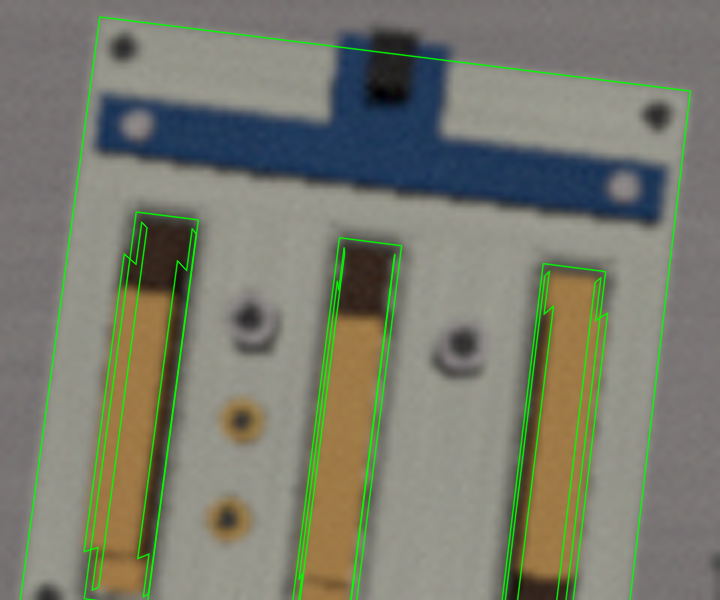

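View pics/ovs.png

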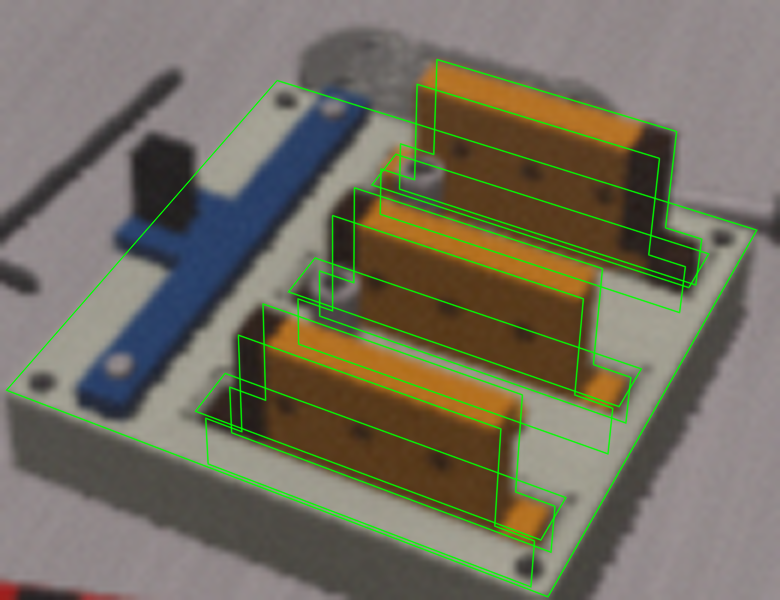

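Run:
```python
from ov import *
t=cv2.imread("pics/t_raw.png");s=cv2.imread("pics/s_raw.png")
P=RK+pad(0,-.072,.024)
p=[.5208,.0756,-.1125]
draw("top",t,p,P,"pics/ovt2.png",(270,190,320,275),7); draw("side",s,p,P,"pics/ovs2.png",(265,155,340,215),9)
```

```text
(no output)
```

View pics/ovt2.png

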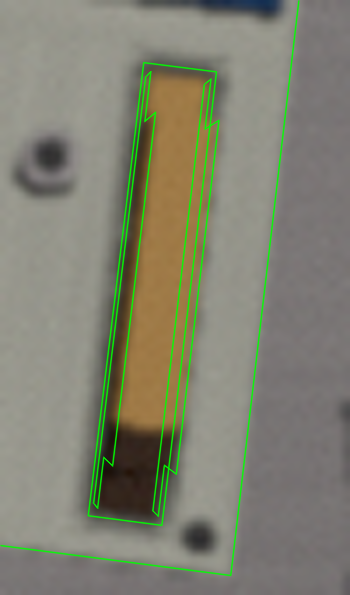

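View pics/ovs2.png

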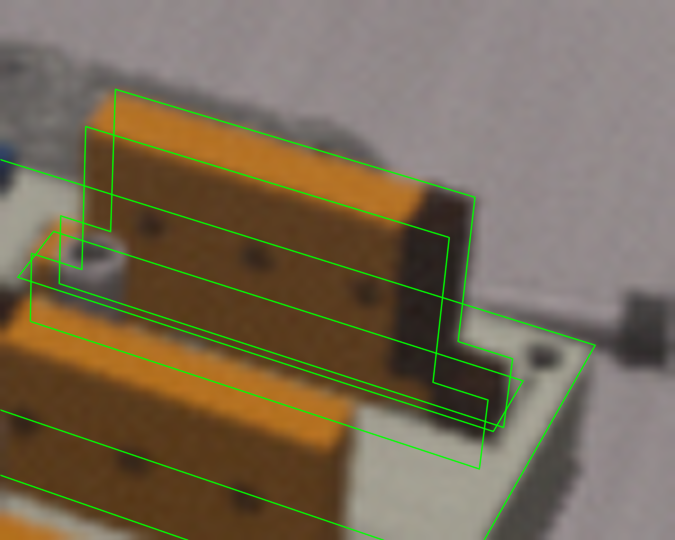

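Overlay agrees within about 1 mm: the rack is at (0.521, 0.076) with yaw -0.1125, so the slot centre is at (0.5127, 0.0041). Bushings are at rack x≈+35, so gripping at rack x=0 clears them.

>>> move_arm(rows=[{"delta_pos": [1.0, -2.0, 0], "delta_rot": [0, 0, 0.9], "hand": 3.4}, {"delta_pos": [1.8, -4.0, 0], "delta_rot": [0, 0, 0.9], "hand": 3.4}, {"delta_pos": [1.8, -4.0, 0], "delta_rot": [0, 0, 0.9], "hand": 3.4}, {"delta_pos": [1.8, -4.0, 0], "delta_rot": [0, 0, 0.9], "hand": 3.4}, {"delta_pos": [1.8, -4.0, 0], "delta_rot": [0, 0, 0.9], "hand": 3.4}, {"delta_pos": [1.8, -4.0, 0], "delta_rot": [0, 0, 0.9], "hand": 3.4}, {"delta_pos": [1.8, -4.0, 0], "delta_rot": [0, 0, 0.9], "hand": 3.4}, {"delta_pos": [1.8, -4.0, 0], "delta_rot": [0, 0, 0.9], "hand": 3.4}, {"delta_pos": [1.8, -4.0, 0], "delta_rot": [0, 0, 0.9], "hand": 3.4}, {"delta_pos": [1.8, -4.0, 0], "delta_rot": [0, 0, 0.9], "hand": 3.4}])

```text
t: 1.2
eef_pos: [0.4055, 0.2517, 0.2488]
ee_rot: [-3.141, -0.0, -0.195]
force: [0.6, 0.3, -0.4]
width: 0.0339
```

>>> move_arm(rows=[{"delta_pos": [1.8, -4.0, 0], "delta_rot": [0, 0, 0.9], "hand": 3.4}, {"delta_pos": [1.8, -4.0, 0], "delta_rot": [0, 0, 0.9], "hand": 3.4}, {"delta_pos": [1.8, -4.0, 0], "delta_rot": [0, 0, 0.9], "hand": 3.4}, {"delta_pos": [1.8, -4.0, 0], "delta_rot": [0, 0, 0.9], "hand": 3.4}, {"delta_pos": [1.8, -4.0, 0], "delta_rot": [0, 0, 0.9], "hand": 3.4}, {"delta_pos": [1.0, -2.5, 0], "delta_rot": [0, 0, 0.3], "hand": 3.4}, {"delta_pos": [0.75, -2.4, 0], "delta_rot": [0, 0, 0], "hand": 3.4}, {"delta_pos": [0, 0, -2], "delta_rot": [0, 0, 0], "hand": 3.4}, {"delta_pos": [0, 0, -2], "delta_rot": [0, 0, 0], "hand": 3.4}, {"delta_pos": [0, 0, 0], "delta_rot": [0, 0, 0], "hand": 3.4}])

```text
t: 2.2
eef_pos: [0.5111, 0.0037, 0.2061]
ee_rot: [3.14, 0.005, -0.113]
force: [-0.7, 0.2, 0.4]
width: 0.0341
```

```bash
cat > st.py <<'E'
from station import *
s=get_state()
import numpy as np
np.set_printoptions(precision=4,suppress=True)
for k in("t","q","eef_pos","ee_rot","force","width"):print(k,s[k])
E
python3 st.py
```

```text
t 2.2
q [ 0.3912  0.1251 -0.4025 -0.001  -1.0479  1.0669]
eef_pos [0.5111 0.0037 0.2061]
ee_rot [ 3.1401  0.0045 -0.1132]
force [-0.7253  0.2102  0.3523]
width 0.03410499525062919
```

>>> move_arm(rows=[{"delta_pos": [0.1, 0.0, -1.5], "delta_rot": [0, 0, 0], "hand": 3.4}, {"delta_pos": [0.06, 0.04, -2], "delta_rot": [0, 0, 0], "hand": 3.4}, {"delta_pos": [0, 0, -2], "delta_rot": [0, 0, 0], "hand": 3.4}, {"delta_pos": [0, 0, -1.5], "delta_rot": [0, 0, 0], "hand": 3.4}, {"delta_pos": [0, 0, -1.0], "delta_rot": [0, 0, 0], "hand": 3.4}, {"delta_pos": [0, 0, -0.5], "delta_rot": [0, 0, 0], "hand": 3.4}, {"delta_pos": [0, 0, 0], "delta_rot": [0, 0, 0], "hand": 3.4}, {"delta_pos": [0, 0, 0], "delta_rot": [0, 0, 0], "hand": 3.4}, {"delta_pos": [0, 0, 0], "delta_rot": [0, 0, 0], "hand": 3.4}, {"delta_pos": [0, 0, 0], "delta_rot": [0, 0, 0], "hand": 3.4}])

```text
t: 3.2
eef_pos: [0.5147, 0.0049, 0.1242]
ee_rot: [-3.141, -0.001, -0.112]
force: [-0.8, 0.5, 0.1]
width: 0.0338
```

```bash
python3 st.py
python3 - <<'E'
from station import *
import cv2
s=grab_frame("side");t=grab_frame("top")
cv2.imwrite("pics/s2.png",cv2.resize(s[90:240,225:345],None,fx=4,fy=4,interpolation=cv2.INTER_CUBIC))
cv2.imwrite("pics/t2.png",cv2.resize(t[120:290,195:345],None,fx=3.5,fy=3.5,interpolation=cv2.INTER_CUBIC))
E
```

```text
t 3.2
q [ 0.3915  0.2163 -0.5051  0.0001 -0.8483  1.0674]
eef_pos [0.5147 0.0049 0.1242]
ee_rot [-3.1411 -0.001  -0.1119]
force [-0.8439  0.5267  0.1427]
width 0.03384818688001339
```

View pics/s2.png

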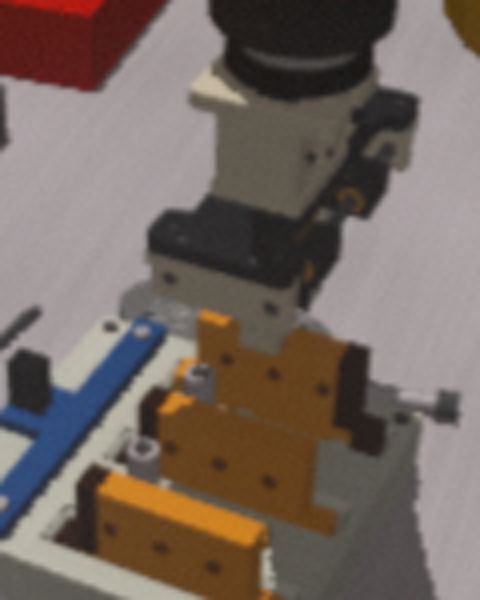

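View pics/t2.png

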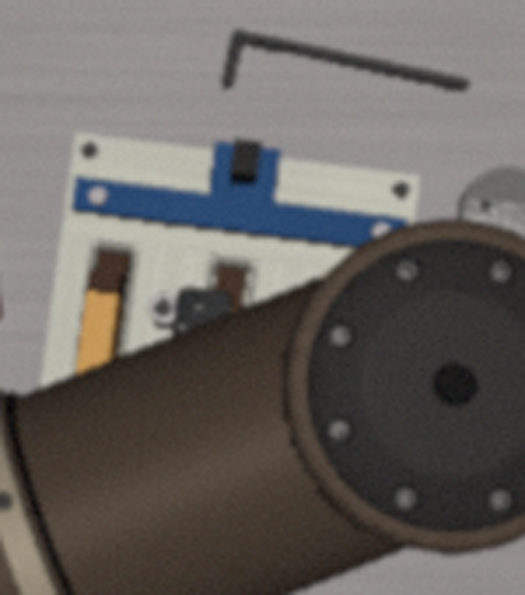

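>>> move_arm(rows=[{"delta_pos": [-0.14, 0.0, 0], "delta_rot": [0, 0, 0], "hand": 3.4}, {"delta_pos": [0, 0, -0.5], "delta_rot": [0, 0, 0], "hand": 3.4}, {"delta_pos": [0, 0, -1], "delta_rot": [0, 0, 0], "hand": 3.4}, {"delta_pos": [0, 0, -1.0], "delta_rot": [0, 0, 0], "hand": 3.4}, {"delta_pos": [0, 0, -1.0], "delta_rot": [0, 0, 0], "hand": 3.4}, {"delta_pos": [0, 0, -0.6], "delta_rot": [0, 0, 0], "hand": 3.4}, {"delta_pos": [0, 0, -0.3], "delta_rot": [0, 0, 0], "hand": 3.4}, {"delta_pos": [0, 0, 0], "delta_rot": [0, 0, 0], "hand": 3.4}, {"delta_pos": [0, 0, 0], "delta_rot": [0, 0, 0], "hand": 1.6}, {"delta_pos": [0, 0, 0], "delta_rot": [0, 0, 0], "hand": 1.6}], force=35)

```text
t: 4.3
eef_pos: [0.5132, 0.0049, 0.0799]
ee_rot: [-3.141, -0.001, -0.112]
force: [-0.5, 0.4, 0.3]
width: 0.023
```

>>> move_arm(rows=[{"delta_pos": [0, 0, 0], "delta_rot": [0, 0, 0], "hand": 1.0}, {"delta_pos": [0, 0, 0], "delta_rot": [0, 0, 0], "hand": 1.0}, {"delta_pos": [0, 0, 0], "delta_rot": [0, 0, 0], "hand": 1.0}, {"delta_pos": [0, 0, 0], "delta_rot": [0, 0, 0], "hand": 1.0}, {"delta_pos": [0, 0, 0], "delta_rot": [0, 0, 0], "hand": 1.0}, {"delta_pos": [0, 0, 0], "delta_rot": [0, 0, 0], "hand": 1.0}, {"delta_pos": [0, 0, 0], "delta_rot": [0, 0, 0], "hand": 1.0}, {"delta_pos": [0, 0, 0], "delta_rot": [0, 0, 0], "hand": 1.0}, {"delta_pos": [0, 0, 0], "delta_rot": [0, 0, 0], "hand": 1.0}, {"delta_pos": [0, 0, 0], "delta_rot": [0, 0, 0], "hand": 1.0}], force=35)

```text
t: 5.3
eef_pos: [0.5132, 0.0049, 0.0799]
ee_rot: [-3.141, -0.001, -0.112]
force: [0.0, 0.1, 5.4]
width: 0.0177
```

```bash
python3 st.py
python3 - <<'E'
from station import *
import cv2
s=grab_frame("side")
cv2.imwrite("pics/s3.png",cv2.resize(s[90:240,225:345],None,fx=4,fy=4,interpolation=cv2.INTER_CUBIC))
E
```

```text
t 5.3
q [ 0.3926  0.274  -0.5557  0.0002 -0.7405  1.0663]
eef_pos [0.5132 0.0049 0.0799]
ee_rot [-3.1414 -0.0006 -0.1118]
force [0.0412 0.1156 5.4218]
width 0.017715176234166113
```

View pics/s3.png

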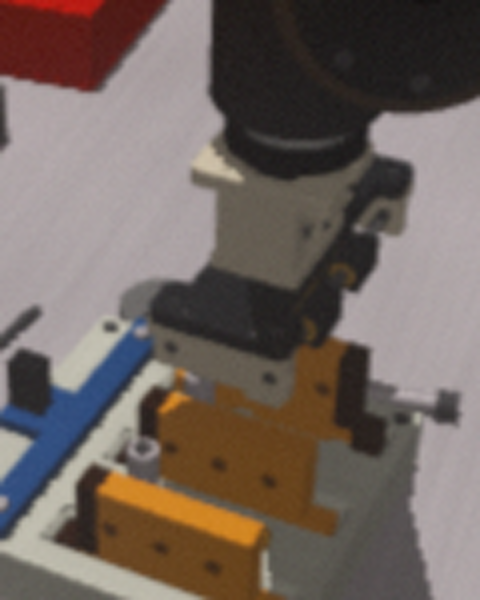

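Gripped at width 17.7 mm, and the bushing at (203,385) is clear. Next I lift.

>>> move_arm(rows=[{"delta_pos": [0, 0, 0.3], "delta_rot": [0, 0, 0], "hand": 1.0}, {"delta_pos": [0, 0, 0.6], "delta_rot": [0, 0, 0], "hand": 1.0}, {"delta_pos": [0, 0, 1], "delta_rot": [0, 0, 0], "hand": 1.0}, {"delta_pos": [0, 0, 1.3], "delta_rot": [0, 0, 0], "hand": 1.0}, {"delta_pos": [0, 0, 1.5], "delta_rot": [0, 0, 0], "hand": 1.0}, {"delta_pos": [0, 0, 1.5], "delta_rot": [0, 0, 0], "hand": 1.0}, {"delta_pos": [0, 0, 1.5], "delta_rot": [0, 0, 0], "hand": 1.0}, {"delta_pos": [0, 0, 1.3], "delta_rot": [0, 0, 0], "hand": 1.0}, {"delta_pos": [0, 0, 0.7], "delta_rot": [0, 0, 0], "hand": 1.0}, {"delta_pos": [0, 0, 0.3], "delta_rot": [0, 0, 0], "hand": 1.0}], force=35)

```text
t: 6.35
eef_pos: [0.5131, 0.0049, 0.1806]
ee_rot: [-3.141, -0.001, -0.112]
force: [1.0, -0.2, -1.5]
width: 0.0176
```

```bash
python3 st.py
python3 - <<'E'
from ov import *
from station import *
s=grab_frame("side");cv2.imwrite("pics/s4raw.png",s)
p=[.5208,.0756,-.1125]
draw("side",s,p,pad(0,-.072,.124),"pics/s4.png",(225,60,345,220),3.7)
E
```

```text
t 6.35
q [ 0.3925  0.1496 -0.4381 -0.     -0.9817  1.0663]
eef_pos [0.5131 0.0049 0.1806]
ee_rot [-3.1409 -0.0012 -0.112 ]
force [ 0.954  -0.1602 -1.5142]
width 0.017568247183075147
```

View pics/s4.png

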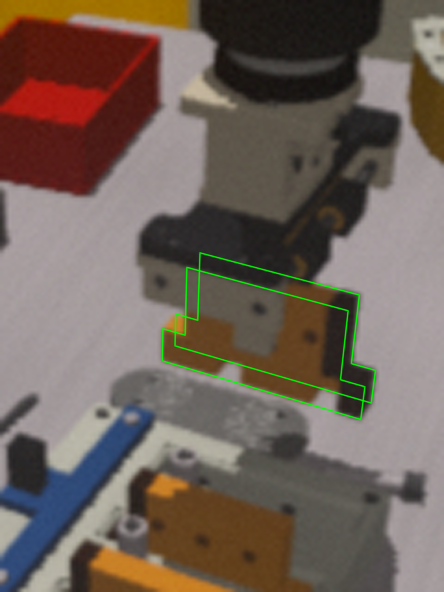

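>>> move_arm(rows=[{"delta_pos": [0, 0, 0], "delta_rot": [0, 0, -3], "hand": 1.0}, {"delta_pos": [0, 0, 0], "delta_rot": [0, 0, -6], "hand": 1.0}, {"delta_pos": [0, 0, 0], "delta_rot": [0, 0, -7], "hand": 1.0}, {"delta_pos": [0, 0, 0], "delta_rot": [0, 0, -7], "hand": 1.0}, {"delta_pos": [0, 0, 0], "delta_rot": [0, 0, -7], "hand": 1.0}, {"delta_pos": [0, 0, 0], "delta_rot": [0, 0, -7], "hand": 1.0}, {"delta_pos": [0, 0, 0], "delta_rot": [0, 0, -7], "hand": 1.0}, {"delta_pos": [0, 0, 0], "delta_rot": [0, 0, -7], "hand": 1.0}, {"delta_pos": [0, 0, 0], "delta_rot": [0, 0, -7], "hand": 1.0}, {"delta_pos": [0, 0, 0], "delta_rot": [0, 0, -7], "hand": 1.0}])

```text
t: 7.4
eef_pos: [0.5125, 0.0047, 0.1788]
ee_rot: [3.14, 0.0, -1.252]
force: [-0.6, -0.1, -2.1]
width: 0.0183
```

>>> move_arm(rows=[{"delta_pos": [0, 0, 0], "delta_rot": [0, 0, -7], "hand": 1.0}, {"delta_pos": [0, 0, 0], "delta_rot": [0, 0, -7], "hand": 1.0}, {"delta_pos": [0, 0, 0], "delta_rot": [0, 0, -7], "hand": 1.0}, {"delta_pos": [0, 0, 0], "delta_rot": [0, 0, -7], "hand": 1.0}, {"delta_pos": [0, 0, 0], "delta_rot": [0, 0, -7], "hand": 1.0}, {"delta_pos": [0, 0, 0], "delta_rot": [0, 0, -7], "hand": 1.0}, {"delta_pos": [0, 0, 0], "delta_rot": [0, 0, -7], "hand": 1.0}, {"delta_pos": [0, 0, 0], "delta_rot": [0, 0, -7], "hand": 1.0}, {"delta_pos": [0, 0, 0], "delta_rot": [0, 0, -7], "hand": 1.0}, {"delta_pos": [0, 0, 0], "delta_rot": [0, 0, -7], "hand": 1.0}])

```text
t: 8.4
eef_pos: [0.5125, 0.0047, 0.1788]
ee_rot: [3.141, -0.001, -2.473]
force: [-0.3, 0.9, -1.1]
width: 0.0177
```

>>> move_arm(rows=[{"delta_pos": [0, 0, 0], "delta_rot": [0, 0, -7], "hand": 1.0}, {"delta_pos": [0, 0, 0], "delta_rot": [0, 0, -7], "hand": 1.0}, {"delta_pos": [0, 0, 0], "delta_rot": [0, 0, -7], "hand": 1.0}, {"delta_pos": [0, 0, 0], "delta_rot": [0, 0, -7], "hand": 1.0}, {"delta_pos": [0, 0, 0], "delta_rot": [0, 0, -6], "hand": 1.0}, {"delta_pos": [0, 0, 0], "delta_rot": [0, 0, -5], "hand": 1.0}, {"delta_pos": [0, 0, 0], "delta_rot": [0, 0, -3], "hand": 1.0}, {"delta_pos": [0, 0, 0], "delta_rot": [0, 0, -2], "hand": 1.0}, {"delta_pos": [0, 0, 0], "delta_rot": [0, 0, -1], "hand": 1.0}, {"delta_pos": [0, 0, 0], "delta_rot": [0, 0, 0], "hand": 1.0}])

```text
t: 9.4
eef_pos: [0.5127, 0.0047, 0.1791]
ee_rot: [-3.141, -0.001, 3.03]
force: [0.3, 0.6, -2.1]
width: 0.0176
```

```bash
python3 st.py
python3 - <<'E'
from ov import *
from station import *
s=grab_frame("side");cv2.imwrite("pics/s5raw.png",s)
p=[.5208,.0756,-.1125]
draw("side",s,p,pad(0,-.072,.124),"pics/s5.png",(240,90,340,220),4.5)
E
```

```text
t 9.4
q [ 0.3926  0.1517 -0.4394 -0.0001 -0.9806 -2.0752]
eef_pos [0.5127 0.0047 0.1791]
ee_rot [-3.1412 -0.0009  3.0297]
force [ 0.2871  0.5711 -2.1014]
width 0.017633774188452116
```

View pics/s5.png

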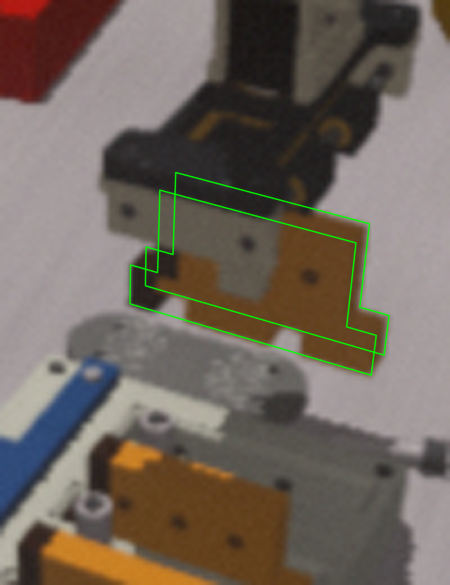

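The turned pad matches the overlay, with the dark end at (150,275) toward the keeper. I'll descend to the slot mouth.

>>> move_arm(rows=[{"delta_pos": [0, 0, -0.5], "delta_rot": [0, 0, 0], "hand": 1.0}, {"delta_pos": [0, 0, -1], "delta_rot": [0, 0, 0], "hand": 1.0}, {"delta_pos": [0, 0, -1.5], "delta_rot": [0, 0, 0], "hand": 1.0}, {"delta_pos": [0, 0, -1.5], "delta_rot": [0, 0, 0], "hand": 1.0}, {"delta_pos": [0, 0, -1.5], "delta_rot": [0, 0, 0], "hand": 1.0}, {"delta_pos": [0, 0, -1.0], "delta_rot": [0, 0, 0], "hand": 1.0}, {"delta_pos": [0, 0, -0.5], "delta_rot": [0, 0, 0], "hand": 1.0}, {"delta_pos": [0, 0, -0.4], "delta_rot": [0, 0, 0], "hand": 1.0}, {"delta_pos": [0, 0, 0], "delta_rot": [0, 0, 0], "hand": 1.0}, {"delta_pos": [0, 0, 0], "delta_rot": [0, 0, 0], "hand": 1.0}])

```text
t: 10.45
eef_pos: [0.5133, 0.0049, 0.1009]
ee_rot: [3.141, 0.001, 3.03]
force: [-0.0, 0.7, -2.0]
width: 0.0179
```

```bash
python3 st.py
python3 - <<'E'
from ov import *
from station import *
s=grab_frame("side");cv2.imwrite("pics/s6raw.png",s)
p=[.5208,.0756,-.1125]
draw("side",s,p,pad(0,-.072,.045),"pics/s6.png",(240,120,340,230),5.2)
E
```

```text
t 10.45
q [ 0.3926  0.2446 -0.5338  0.0001 -0.7917 -2.0753]
eef_pos [0.5133 0.0049 0.1009]
ee_rot [3.1413 0.0006 3.0298]
force [-0.0497  0.6856 -2.0252]
width 0.017909986161104247
```

View pics/s6.png

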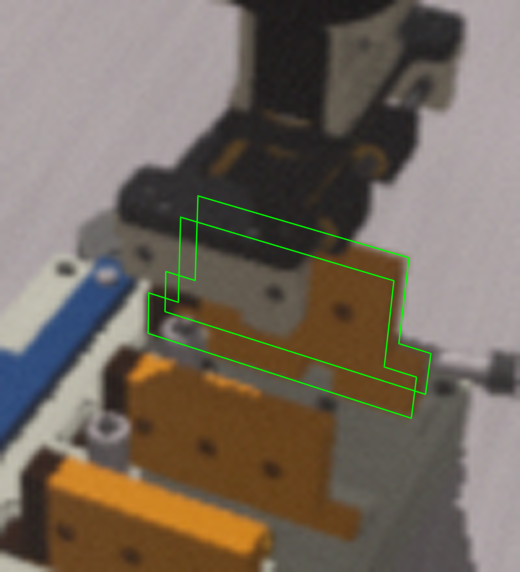

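Before going lower I need to know how close the gripper's lower bracket comes to the bushing, so I'll project the stated body outline.

Run:
```python
from ov import *
s=cv2.imread("pics/s5raw.png")
p=[.5208,.0756,-.1125]
z=.179+.044
P=[[(x,-.072+y,z) for x,y in((-.039,-.0965),(.039,-.0965),(.039,.0965),(-.039,.0965))]]
# finger 19 wide, gripped 9..30 in y, tip at tcp-.022, up to body
t=.179-.022
for y in(.009,.030): P.append([(a,-.072+y,b) for a,b in((-.0095,t),(.0095,t),(.0095,z),(-.0095,z))])
draw("side",s,p,P,"pics/s5b.png",(230,60,350,200),4.2)
```

```text
(no output)
```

View pics/s5b.png

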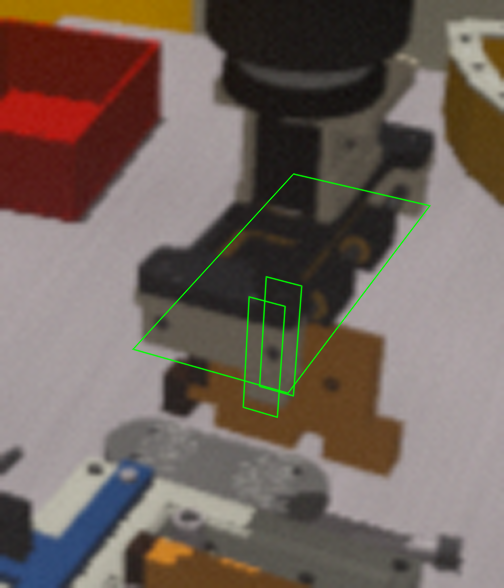

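The wide bracket is the body, about 44 mm above the TCP, so it clears the bushing at depth. I'll insert slowly.

>>> move_arm(rows=[{"delta_pos": [0, 0, -0.2], "delta_rot": [0, 0, 0], "hand": 1.0}, {"delta_pos": [0, 0, -0.2], "delta_rot": [0, 0, 0], "hand": 1.0}, {"delta_pos": [0, 0, -0.2], "delta_rot": [0, 0, 0], "hand": 1.0}, {"delta_pos": [0, 0, -0.2], "delta_rot": [0, 0, 0], "hand": 1.0}, {"delta_pos": [0, 0, -0.2], "delta_rot": [0, 0, 0], "hand": 1.0}, {"delta_pos": [0, 0, -0.2], "delta_rot": [0, 0, 0], "hand": 1.0}, {"delta_pos": [0, 0, -0.2], "delta_rot": [0, 0, 0], "hand": 1.0}, {"delta_pos": [0, 0, -0.2], "delta_rot": [0, 0, 0], "hand": 1.0}, {"delta_pos": [0, 0, -0.2], "delta_rot": [0, 0, 0], "hand": 1.0}, {"delta_pos": [0, 0, 0], "delta_rot": [0, 0, 0], "hand": 1.0}])

```text
t: 11.5
eef_pos: [0.5128, 0.0047, 0.0822]
ee_rot: [-3.141, -0.0, 3.03]
force: [-0.8, 0.2, -1.6]
width: 0.0177
```

No contact so far. I'll continue past the pins.

>>> move_arm(rows=[{"delta_pos": [0, 0, -0.2], "delta_rot": [0, 0, 0], "hand": 1.0}, {"delta_pos": [0, 0, -0.2], "delta_rot": [0, 0, 0], "hand": 1.0}, {"delta_pos": [0, 0, -0.2], "delta_rot": [0, 0, 0], "hand": 1.0}, {"delta_pos": [0, 0, -0.2], "delta_rot": [0, 0, 0], "hand": 1.0}, {"delta_pos": [0, 0, -0.2], "delta_rot": [0, 0, 0], "hand": 1.0}, {"delta_pos": [0, 0, -0.2], "delta_rot": [0, 0, 0], "hand": 1.0}, {"delta_pos": [0, 0, -0.1], "delta_rot": [0, 0, 0], "hand": 1.0}, {"delta_pos": [0, 0, 0], "delta_rot": [0, 0, 0], "hand": 1.0}, {"delta_pos": [0, 0, 0], "delta_rot": [0, 0, 0], "hand": 1.0}, {"delta_pos": [0, 0, 0], "delta_rot": [0, 0, 0], "hand": 1.0}])

```text
t: 12.5
eef_pos: [0.513, 0.0048, 0.0697]
ee_rot: [3.142, 0.0, 3.03]
force: [-0.5, -0.1, -1.8]
width: 0.0176
```

```bash
python3 st.py
python3 - <<'E'
from ov import *
from station import *
s=grab_frame("side");cv2.imwrite("pics/s7raw.png",s)
p=[.5208,.0756,-.1125]
draw("side",s,p,pad(0,-.072,.012),"pics/s7.png",(240,130,340,230),5.2)
E
```

```text
t 12.5
q [ 0.3926  0.289  -0.5658  0.     -0.7158 -2.0753]
eef_pos [0.513  0.0048 0.0697]
ee_rot [3.1415 0.0002 3.0297]
force [-0.4615 -0.0677 -1.7541]
width 0.017630540165639218
```

View pics/s7.png

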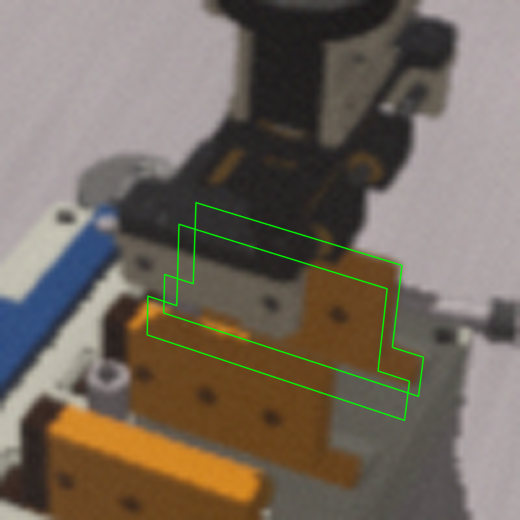

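>>> move_arm(rows=[{"delta_pos": [0, 0, -0.1], "delta_rot": [0, 0, 0], "hand": 1.0}, {"delta_pos": [0, 0, -0.1], "delta_rot": [0, 0, 0], "hand": 1.0}, {"delta_pos": [0, 0, -0.05], "delta_rot": [0, 0, 0], "hand": 1.0}, {"delta_pos": [0, 0, 0], "delta_rot": [0, 0, 0], "hand": 1.0}, {"delta_pos": [0, 0, 0], "delta_rot": [0, 0, 0], "hand": 1.0}, {"delta_pos": [0, 0, 0], "delta_rot": [0, 0, 0], "hand": 1.0}, {"delta_pos": [0, 0, 0], "delta_rot": [0, 0, 0], "hand": 1.0}, {"delta_pos": [0, 0, 0], "delta_rot": [0, 0, 0], "hand": 1.0}, {"delta_pos": [0, 0, 0], "delta_rot": [0, 0, 0], "hand": 1.0}, {"delta_pos": [0, 0, 0], "delta_rot": [0, 0, 0], "hand": 1.0}])

```text
t: 13.55
eef_pos: [0.513, 0.0048, 0.0679]
ee_rot: [3.142, 0.0, 3.03]
force: [-3.7, 1.5, 8.6]
width: 0.0181
```

Floor contact (8.6 N up) at TCP z 0.068, the expected home height. Release and rise.

>>> move_arm(rows=[{"delta_pos": [0, 0, 0], "delta_rot": [0, 0, 0], "hand": 3.2}, {"delta_pos": [0, 0, 0], "delta_rot": [0, 0, 0], "hand": 3.2}, {"delta_pos": [0, 0, 0], "delta_rot": [0, 0, 0], "hand": 3.2}, {"delta_pos": [0, 0, 0], "delta_rot": [0, 0, 0], "hand": 3.2}, {"delta_pos": [0, 0, 0.5], "delta_rot": [0, 0, 0], "hand": 3.2}, {"delta_pos": [0, 0, 1], "delta_rot": [0, 0, 0], "hand": 3.2}, {"delta_pos": [0, 0, 2], "delta_rot": [0, 0, 0], "hand": 3.2}, {"delta_pos": [0, 0, 3], "delta_rot": [0, 0, 0], "hand": 3.2}, {"delta_pos": [0, 0, 3], "delta_rot": [0, 0, 0], "hand": 3.2}, {"delta_pos": [0, 0, 2], "delta_rot": [0, 0, 0], "hand": 3.2}])

```text
t: 14.55
eef_pos: [0.5137, 0.0049, 0.1852]
ee_rot: [3.141, 0.003, 3.03]
force: [1.1, -0.3, 0.2]
width: 0.0319
```

```bash
python3 st.py
python3 - <<'E'
from ov import *
from station import *
s=grab_frame("side");t=grab_frame("top");cv2.imwrite("pics/s8raw.png",s)
p=[.5208,.0756,-.1125]
draw("side",s,p,pad(0,-.072,.012),"pics/s8.png",(200,110,340,230),5)
cv2.imwrite("pics/t8.png",cv2.resize(t[100:290,195:345],None,fx=3,fy=3))
E
```

```text
t 14.55
q [ 0.3926  0.1448 -0.4323  0.0006 -0.9907 -2.0753]
eef_pos [0.5137 0.0049 0.1852]
ee_rot [3.1406 0.0029 3.03  ]
force [ 1.0821 -0.2898  0.2346]
width 0.03185377523126832
```

View pics/s8.png

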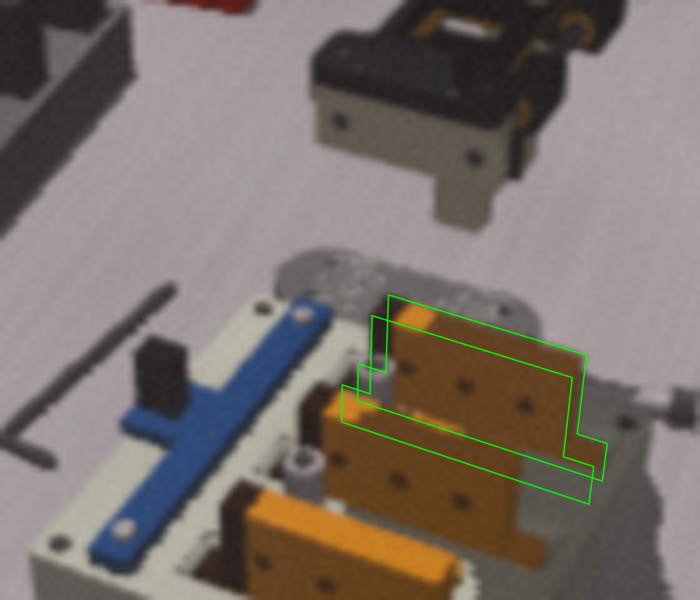

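Pad is home in the overlay, and the bushings are standing. Now to the keeper grip at about (0.650, 0.061).

>>> move_arm(rows=[{"delta_pos": [1.0, 0.4, 0], "delta_rot": [0, 0, 0], "hand": 3.6}, {"delta_pos": [2, 0.8, 0], "delta_rot": [0, 0, 0], "hand": 3.6}, {"delta_pos": [3, 1.2, 0], "delta_rot": [0, 0, 0], "hand": 3.6}, {"delta_pos": [3, 1.25, 0], "delta_rot": [0, 0, 0], "hand": 3.6}, {"delta_pos": [3, 1.2, 0], "delta_rot": [0, 0, 0], "hand": 3.6}, {"delta_pos": [1.7, 0.8, 0], "delta_rot": [0, 0, 0], "hand": 3.6}, {"delta_pos": [0, 0, -2], "delta_rot": [0, 0, 0], "hand": 3.6}, {"delta_pos": [0, 0, -3], "delta_rot": [0, 0, 0], "hand": 3.6}, {"delta_pos": [0, 0, -1], "delta_rot": [0, 0, 0], "hand": 3.6}, {"delta_pos": [0, 0, 0], "delta_rot": [0, 0, 0], "hand": 3.6}])

```text
t: 15.65
eef_pos: [0.6488, 0.0609, 0.1194]
ee_rot: [-3.139, -0.005, 3.03]
force: [0.6, -0.3, 0.4]
width: 0.0361
```

```bash
python3 st.py
python3 - <<'E'
from ov import *
from station import *
s=grab_frame("side")
p=[.5208,.0756,-.1125]
g=[[(.130+a,b,z) for a,b in((-.01,-.008),(.01,-.008),(.01,.008),(-.01,.008))] for z in(.05,.082)]
draw("side",s,p,g+pad(0,-.072,.012),"pics/s9.png",(190,110,340,235),5)
E
```

```text
t 15.65
q [ 0.3922  0.426  -0.1987 -0.0002 -0.9512 -2.075 ]
eef_pos [0.6488 0.0609 0.1194]
ee_rot [-3.1393 -0.0045  3.0296]
force [ 0.6438 -0.2777  0.4254]
width 0.036060075476326135
```

View pics/s9.png

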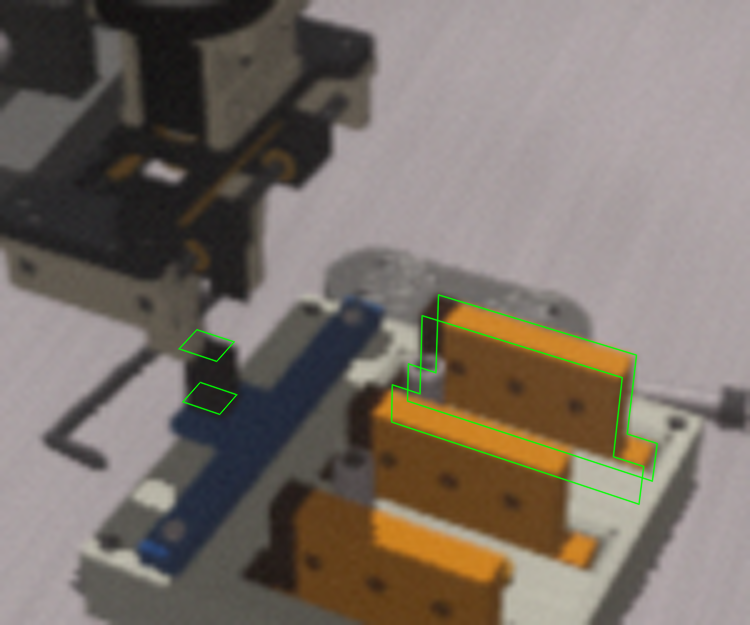

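>>> move_arm(rows=[{"delta_pos": [0.1, 0.0, -1], "delta_rot": [0, 0, 0], "hand": 3.6}, {"delta_pos": [0, 0, -1.2], "delta_rot": [0, 0, 0], "hand": 3.6}, {"delta_pos": [0, 0, -1.2], "delta_rot": [0, 0, 0], "hand": 3.6}, {"delta_pos": [0, 0, -0.8], "delta_rot": [0, 0, 0], "hand": 3.6}, {"delta_pos": [0, 0, 0], "delta_rot": [0, 0, 0], "hand": 3.6}, {"delta_pos": [0, 0, 0], "delta_rot": [0, 0, 0], "hand": 1.0}, {"delta_pos": [0, 0, 0], "delta_rot": [0, 0, 0], "hand": 1.0}, {"delta_pos": [0, 0, 0], "delta_rot": [0, 0, 0], "hand": 1.0}, {"delta_pos": [0, 0, 0], "delta_rot": [0, 0, 0], "hand": 1.0}, {"delta_pos": [0, 0, 0], "delta_rot": [0, 0, 0], "hand": 1.0}], force=15)

```text
t: 16.7
eef_pos: [0.6515, 0.062, 0.0806]
ee_rot: [3.141, 0.001, 3.03]
force: [0.4, 3.5, 0.6]
width: 0.0153
```

```bash
python3 st.py
python3 - <<'E'
from ov import *
from station import *
s=grab_frame("side")
draw("side",s,[.52,.07,-.1],[],"pics/s10.png",(190,110,340,235),5)
E
```

```text
t 16.7
q [ 0.3922  0.4673 -0.2342 -0.0003 -0.8676 -2.0745]
eef_pos [0.6515 0.062  0.0806]
ee_rot [3.1406 0.0013 3.0299]
force [0.4095 3.5028 0.6417]
width 0.01534324840060302
```

View pics/s10.png

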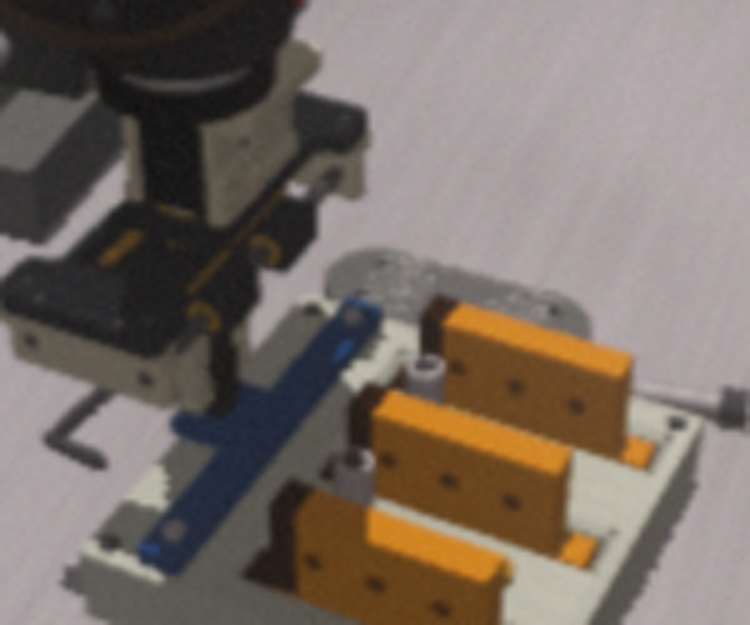

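Keeper grip held; sliding 32 mm, then creeping to the stop.

>>> move_arm(rows=[{"delta_pos": [-0.2, 0.02, 0], "delta_rot": [0, 0, 0], "hand": 1.0}, {"delta_pos": [-0.4, 0.05, 0], "delta_rot": [0, 0, 0], "hand": 1.0}, {"delta_pos": [-0.4, 0.04, 0], "delta_rot": [0, 0, 0], "hand": 1.0}, {"delta_pos": [-0.4, 0.05, 0], "delta_rot": [0, 0, 0], "hand": 1.0}, {"delta_pos": [-0.4, 0.04, 0], "delta_rot": [0, 0, 0], "hand": 1.0}, {"delta_pos": [-0.4, 0.05, 0], "delta_rot": [0, 0, 0], "hand": 1.0}, {"delta_pos": [-0.4, 0.04, 0], "delta_rot": [0, 0, 0], "hand": 1.0}, {"delta_pos": [-0.4, 0.05, 0], "delta_rot": [0, 0, 0], "hand": 1.0}, {"delta_pos": [-0.2, 0.02, 0], "delta_rot": [0, 0, 0], "hand": 1.0}, {"delta_pos": [0, 0, 0], "delta_rot": [0, 0, 0], "hand": 1.0}], force=20)

```text
t: 17.75
eef_pos: [0.6194, 0.0656, 0.0806]
ee_rot: [3.14, 0.002, 3.03]
force: [2.1, 5.4, 2.0]
width: 0.0157
```

>>> move_arm(rows=[{"delta_pos": [-0.1, 0.01, 0], "delta_rot": [0, 0, 0], "hand": 1.0}, {"delta_pos": [-0.1, 0.01, 0], "delta_rot": [0, 0, 0], "hand": 1.0}, {"delta_pos": [-0.1, 0.01, 0], "delta_rot": [0, 0, 0], "hand": 1.0}, {"delta_pos": [0, 0, 0], "delta_rot": [0, 0, 0], "hand": 1.0}, {"delta_pos": [0, 0, 0], "delta_rot": [0, 0, 0], "hand": 1.0}, {"delta_pos": [0, 0, 0], "delta_rot": [0, 0, 0], "hand": 1.0}, {"delta_pos": [0, 0, 0], "delta_rot": [0, 0, 0], "hand": 1.0}, {"delta_pos": [0, 0, 0], "delta_rot": [0, 0, 0], "hand": 1.0}, {"delta_pos": [0, 0, 0], "delta_rot": [0, 0, 0], "hand": 1.0}, {"delta_pos": [0, 0, 0], "delta_rot": [0, 0, 0], "hand": 1.0}])

```text
t: 18.75
eef_pos: [0.6192, 0.0657, 0.0807]
ee_rot: [3.14, 0.006, 3.03]
force: [12.9, 1.3, -5.7]
width: 0.0158
```

```bash
python3 st.py
python3 - <<'E'
from ov import *
from station import *
s=grab_frame("side");t=grab_frame("top")
p=[.5208,.0756,-.1125]
k=[[(x,y,.051) for x,y in((.055,-.1),(.075,-.1),(.075,.1),(.055,.1))]]
draw("side",s,p,k,"pics/s11.png",(190,110,340,235),5)
draw("top",t,p,k,"pics/t11.png",(195,140,320,260),5)
E
```

```text
t 18.75
q [ 0.4197  0.4217 -0.3145  0.0021 -0.8286 -2.1032]
eef_pos [0.6192 0.0657 0.0807]
ee_rot [3.1398 0.0061 3.0304]
force [12.8626  1.2685 -5.6831]
width 0.01580639718238088
```

View pics/s11.png

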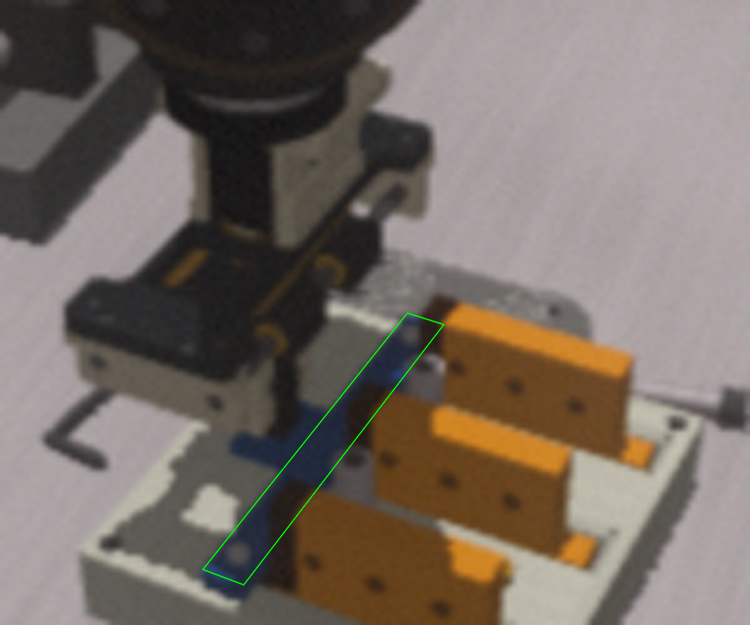

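View pics/t11.png

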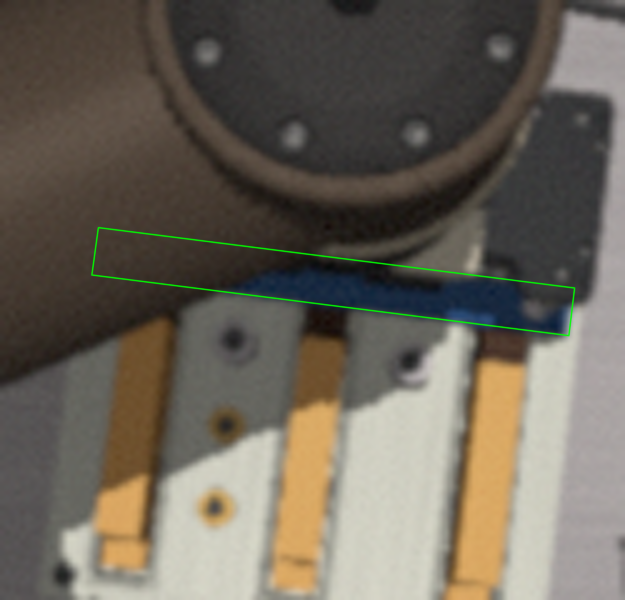

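>>> move_arm(rows=[{"delta_pos": [-0.1, 0.01, 0], "delta_rot": [0, 0, 0], "hand": 1.0}, {"delta_pos": [-0.1, 0.01, 0], "delta_rot": [0, 0, 0], "hand": 1.0}, {"delta_pos": [0, 0, 0], "delta_rot": [0, 0, 0], "hand": 1.0}, {"delta_pos": [0, 0, 0], "delta_rot": [0, 0, 0], "hand": 1.0}, {"delta_pos": [0, 0, 0], "delta_rot": [0, 0, 0], "hand": 1.0}, {"delta_pos": [0, 0, 0], "delta_rot": [0, 0, 0], "hand": 1.0}, {"delta_pos": [0, 0, 0], "delta_rot": [0, 0, 0], "hand": 3.4}, {"delta_pos": [0, 0, 0], "delta_rot": [0, 0, 0], "hand": 3.4}, {"delta_pos": [0, 0, 0], "delta_rot": [0, 0, 0], "hand": 3.4}, {"delta_pos": [0, 0, 0], "delta_rot": [0, 0, 0], "hand": 3.4}])

```text
t: 19.85
eef_pos: [0.6134, 0.0651, 0.08]
ee_rot: [-3.141, -0.001, 3.03]
force: [0.6, -0.1, 0.3]
width: 0.0334
```

>>> move_arm(rows=[{"delta_pos": [0, 0, 0.5], "delta_rot": [0, 0, 0], "hand": 3.4}, {"delta_pos": [0, 0, 1.5], "delta_rot": [0, 0, 0], "hand": 3.4}, {"delta_pos": [0, 0, 3], "delta_rot": [0, 0, 0], "hand": 3.4}, {"delta_pos": [0, 0, 3.5], "delta_rot": [0, 0, 0], "hand": 3.4}, {"delta_pos": [0, 0, 3.5], "delta_rot": [0, 0, 0], "hand": 3.4}, {"delta_pos": [0, 0, 2], "delta_rot": [0, 0, 0], "hand": 3.4}, {"delta_pos": [-1, 3, 0], "delta_rot": [0, 0, 0], "hand": 3.4}, {"delta_pos": [-2, 4.5, 0], "delta_rot": [0, 0, 0], "hand": 3.4}, {"delta_pos": [-2, 4.5, 0], "delta_rot": [0, 0, 0], "hand": 3.4}, {"delta_pos": [-2, 4.5, 0], "delta_rot": [0, 0, 0], "hand": 3.4}])

```text
t: 20.85
eef_pos: [0.5429, 0.2316, 0.2208]
ee_rot: [3.141, 0.001, 3.029]
force: [0.7, 1.2, 0.2]
width: 0.0339
```

>>> move_arm(rows=[{"delta_pos": [-2, 4.5, 0], "delta_rot": [0, 0, 0], "hand": 3.4}, {"delta_pos": [-2, 4.5, 0], "delta_rot": [0, 0, 0], "hand": 3.4}, {"delta_pos": [-2, 4.5, 0], "delta_rot": [0, 0, 0], "hand": 3.4}, {"delta_pos": [-2, 4.5, 0], "delta_rot": [0, 0, 0], "hand": 3.4}, {"delta_pos": [-2, 4.5, 0], "delta_rot": [0, 0, 0], "hand": 3.4}, {"delta_pos": [-2, 4.5, 0], "delta_rot": [0, 0, 0], "hand": 3.4}, {"delta_pos": [-2, 4.5, 0], "delta_rot": [0, 0, 0], "hand": 3.4}, {"delta_pos": [-1, 3, 0], "delta_rot": [0, 0, 0], "hand": 3.4}, {"delta_pos": [-0.5, 1, 0], "delta_rot": [0, 0, 0], "hand": 3.4}, {"delta_pos": [0, 0, 0], "delta_rot": [0, 0, 0], "hand": 3.4}])

```text
t: 21.85
eef_pos: [0.3879, 0.5864, 0.2196]
ee_rot: [-3.141, -0.0, 3.032]
force: [-0.6, -0.1, -0.1]
width: 0.0339
```

```bash
python3 st.py
python3 - <<'E'
from ov import *
from station import *
s=grab_frame("side");t=grab_frame("top")
cv2.imwrite("pics/tfin.png",t);cv2.imwrite("pics/sfin.png",s)
p=[.5208,.0756,-.1125]
k=[[(x,y,.051) for x,y in((.055,-.1),(.075,-.1),(.075,.1),(.055,.1))]]
draw("side",s,p,k,"pics/s12.png",(190,130,340,265),5)
draw("top",t,p,k,"pics/t12.png",(170,120,350,280),4.4)
E
```

```text
t 21.85
q [ 1.2627  0.4216  0.0415 -0.     -1.1914 -2.9436]
eef_pos [0.3879 0.5864 0.2196]
ee_rot [-3.1408 -0.0002  3.0315]
force [-0.605  -0.0572 -0.0573]
width 0.03386545286267672
```

View pics/s12.png

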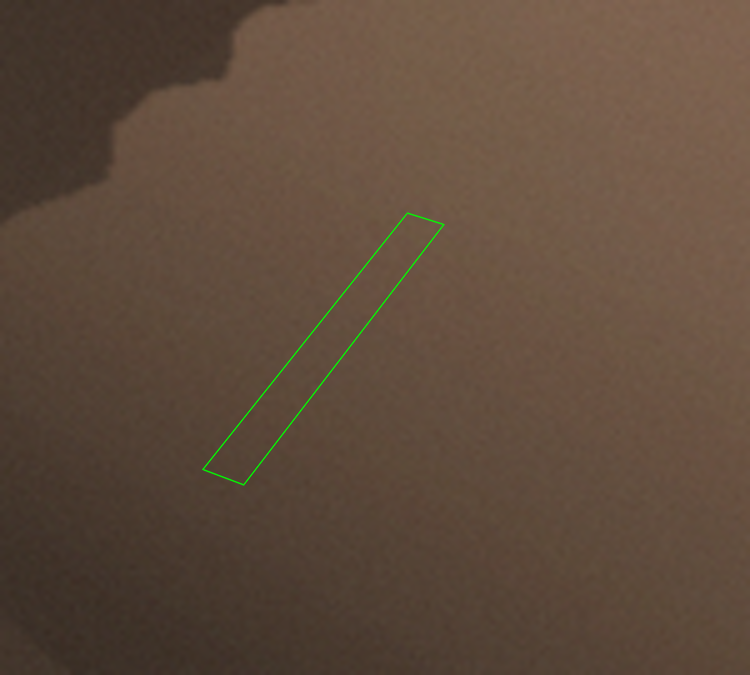

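View pics/t12.png

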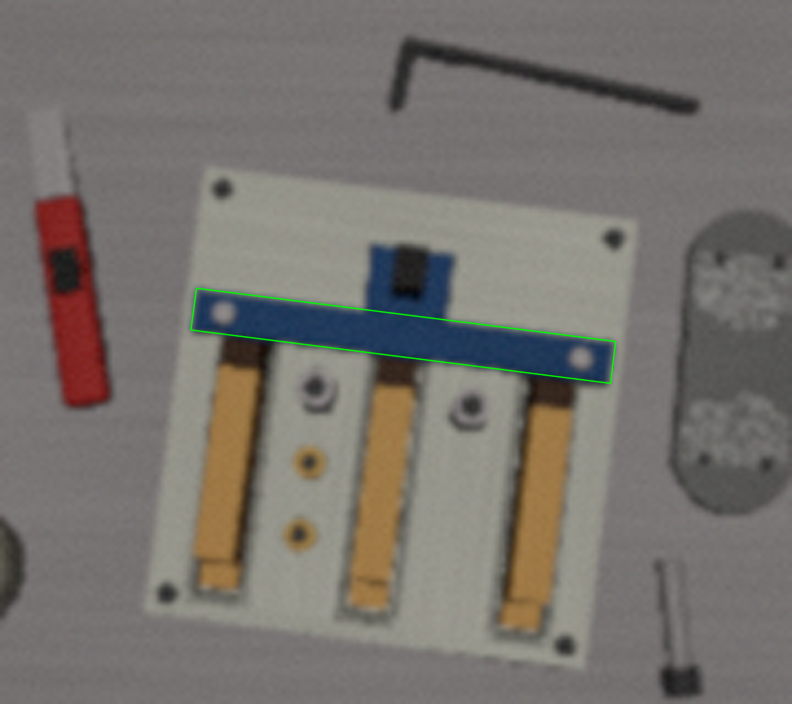

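Top view: the bar lies on the shut outline (inner edge from (192,330) to (610,383)). All three pads have dark ends at the keeper, and the bushings, nuts and bench parts look unmoved. Handing in.

```bash
python3 -c "
from station import *
print(job_done())"
```

```text
the job is handed in; nothing more can be done
None
```

The job is done and handed in at about 22 s of the 48 s allowed. The reversed pad was in the rack's y = -72 mm slot. I lifted it out, turned it 180° and put it back with its dark end towards the keeper. Then I gripped the keeper and slid it shut.

- **Pad home:** it met the slot floor with 8.6 N at the expected height (TCP z 0.068). After release, the side view matched the outline of a pad that is home.
- **Keeper shut:** it met firm resistance of about 13 N. I pushed a further 2 mm before letting go. In the last top view the bar lies on the drawn shut outline, to within about 1 mm.
- **One reading disagreed:** the measured slide was about 32.5 mm, against the 35 mm expected. Arm flex and reading noise of 1 to 2 mm may explain it.
- **Other parts:** the last top view shows the other two pads in their slots, both bushings standing, and the nuts, knife, hex key, cover plate and screw where they were. The jar was only partly in that picture.
- **Check that failed:** the final side view was blocked by the arm, so the finished state was checked from the top camera only.

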